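# Tip the milk carton over onto its taped cutting place

## Robot

A 7-joint arm with a two-finger parallel gripper is mounted at the origin on the work surface. World frame = base frame: x ahead of the robot, y to its left, z up, the work surface at z = 0. Lengths are in m, angles in rad, forces in N, time in s.
With the tool pointing down it reaches from about 0.425 to 0.825 m from the base axis. Payload 3.6 kg.
Tool frame: the origin (TCP) lies at the very end of the fingers, on their centre line; the grasp point (between the pads) lies 19 mm behind it; z points along the fingers, y is the direction in which the jaws open and shut (so a half turn about z gives the same grasp; the last joint's range is limited). The gripper opens to 85 mm and grips with 20 to 120 N. Pads are 22 mm wide; open, the fingers measure 114 mm over their backs; the gripper's body (76 mm by 85 mm) begins 54 mm behind the grasp point. The pads swing forward as they close: fully open they stand 13 mm farther back than shut.
Start: joints at [-1.375, 0.615, -0.013, 1.423, 0.008, 1.103, -0.04], TCP at [0.143, 0.634, 0.231] pointing down, gripper open.
Joint ranges: [-3.12, 3.12], [-0.3, 2.06], [-1.34, 1.32], [0.26, 2.42], [-1.36, 4.5], [0.01, 1.98], [-2.84, 2.84]. Speed limits (rad/s): [2.79, 2.79, 3.14, 3.14, 3.14, 3.14, 3.14].

## Interface

Orientations are given as a rotation vector (axis times angle).
In Python, from workcell import * gives the robot as it stands.
- The arm moves only by the tool drive_tool, never from a script. Its argument "increments" is one flat list of numbers, 5 for each row, row after row: the shift along the world's x, y, z in cm, then the turn about the world's z in degrees, then the finger opening in cm, from 0 to 8.54. In form: [tx, ty, tz, twist, claw, tx, ty, tz, twist, claw, ...]. A call has 1 to 5 rows; each row is the pose to reach, as a shift and turn from the pose measured when the call began; what a row does not reach only later rows make up. A row lasts 1/10 s, in which the tool goes at most 50 mm and 8.59 degrees, less where a joint would pass 70% of its speed; a pose out of reach is approached as far as the arm can. A call with a gripper value outside its range is refused whole. The fingers move at their own pace and stop on an object; "newtons" is the grip in N (left out, the last holds). Time passes only in rows, so rows that repeat a pose let the fingers close. It gives the time, the measured TCP pose, the force and the opening at its end, in the units of the state.
- read_state(): the state, without advancing time (a new reading comes with each control period).
- get_image(name): name is "scene" or "side" or "wrist"; returns the picture (384x512x3 uint8, red, green, blue); there is no depth.
- camera_params(name): a dict with "mtx" (3x3 intrinsics, pixels), "R" (3x3) and "t" (3): a world point X has camera coordinates R X + t. Camera axes: x right, y down, z forward; pixel columns grow to the right and rows downward; lengths in m; the calibration is good to about 2 mm. A picture is of the moment at which its call begins: read the wrist's pose just before it. camera_params takes no time and is no camera call; for the wrist camera it gives the pose at the moment of the call.
- sign_off(): hands the job in, once; it reports no verdict.
The state is a dict: "time_s": time; "q": joint angles; "qvel": joint speeds; "joint_torque": joint torques, N m; "tool_pos": TCP position; "tcp_rot": TCP orientation; "force": force on the tool from outside, world axes, zero at the start; "moment": the same for the moment, N m; "grip_width": finger opening in m.
Only numpy, scipy, OpenCV 4.12 (cv2) and the standard library are available. Lean on these libraries where they do the work, as an engineer would, in place of code of your own. Each camera call takes 0.05 s, during which the arm holds its last target.

## Task

The empty milk carton is going to be slit lengthwise into a seedling trough: push it near its top so that it falls over onto its broad face with its top end inside the rectangle of dark tape, then push it along by its foot end until the whole carton lies inside the taped rectangle. Only push it, never pick it up, and leave the pot, can opener, squashed bottle and lidded box where they are.

Things in the scene. Friction and masses are not known exactly. Their poses are not given: they have to be found in the camera images.
- carton: Standing white drink carton, kraft band, screw cap on top; loose, about 60 g, 55 mm thick (own x), 90 wide (y), 165 tall (z; cap 11 more). Origin: centre of its underside. Starts upright just outside the tape, a broad face towards it (within 0.12 rad). Pushed 120 to 160 mm up it tips about its foot edge, falls once its top has moved some 55 mm, and then slides easily when pushed at its foot end.
- foot_a (a point): Point on the carton's middle plane (half-way through its 55 mm thickness), at the foot corner on its own +y side; 27.5 mm above the table when the carton lies flat.
- foot_b (a point): Point on the carton's middle plane (half-way through its 55 mm thickness), at the foot corner on its own -y side; 27.5 mm above the table when the carton lies flat.
- top_a (a point): Point on the carton's middle plane (half-way through its 55 mm thickness), at the top corner on its own +y side; 27.5 mm above the table when the carton lies flat.
- top_b (a point): Point on the carton's middle plane (half-way through its 55 mm thickness), at the top corner on its own -y side; 27.5 mm above the table when the carton lies flat.
- mark: Rectangle of dark tape stuck flat on the table, 200 mm (own x) by 165 mm (own y) over its outer edges, tape 12 mm wide, too thin to obstruct anything. Origin at its centre on the table; own z up; own x points away from the side where the carton stands, that is in the direction of the fall.
- pot: Empty terracotta flowerpot, 126 mm across its rim, 110 mm tall, beside the tape rectangle. Origin at the centre of its underside. Loose; must be left alone.
- opener: Stainless steel can opener lying flat beside the tape rectangle, 150 mm long (own x) by 50 mm, 24 mm high. Origin underneath, near its middle. Loose; must be left alone.
- box: Lidded polypropylene box with a snap latch on its front, 175 by 220 by 92 mm tall, on the robot's right. Origin at the centre of its underside. Loose; must be left alone.
- bottle: Squashed flat PET bottle on the table on the robot's left, 215 mm long (own x) by 75 mm by 25 mm high. Origin underneath, near its middle. Loose; must be left alone.
There are look-alikes about, which are no part of the job. Of the things that look like the carton, take the one that is farthest to the robot's right at the start.

How it is judged:
By the outcome, as a careful person would: the job done as asked, in the order asked, and still so for the second after the job is handed in, with the robot touching nothing.
It also fails if it takes over 40 s, if anything falls off the work surface, if the arm or the gripper's body presses on something with over 40 N, if the wrist force passes 120 N, or if a joint passes its speed limit or range.

## Working session

There is one attempt and no reset: what is moved stays moved. The work goes in short steps, Python scripts to look and compute and a tool call to move; the robot and the scene stay as the last step left them, time stands still between calls to the robot, and variables do not carry over. Pictures are saved under pics/ and viewed, and the job is handed in when it is done.

Besides the shell and the picture viewer there is one more tool, called after "Emit:" in YAML: its name, and indented under it one key for each argument. drive_tool: Moves the arm, as the interface text tells. Its arguments: {"type":"object","properties":{"increments":{"type":"array"},"newtons":{"type":"number"}},"required":["increments"]}

```bash
mkdir -p pics; ls; python3 - <<'E'
from workcell import *
import cv2
s=read_state();print(s['time_s'],s['tool_pos'],s['tcp_rot'],s['grip_width'])
for n in ['scene','side']:
    im=get_image(n);cv2.imwrite(f'pics/{n}0.png',im[:,:,::-1])
    p=camera_params(n);print(n,p['mtx'].tolist(),(-p['R'].T@p['t']).round(3),p['R'].round(3).tolist())
E
```

```text
pics
0.0 [0.142804   0.63332349 0.23012249] [-0.34756817 -3.12202947  0.00404151] 0.08524923881675078
scene [[477.79806668206686, 0.0, 256.7314649708579], [0.0, 477.79806668206686, 200.4040242222839], [0.0, 0.0, 1.0]] [1.559 0.108 1.638] [[-0.144, 0.989, 0.011], [0.814, 0.125, -0.568], [-0.563, -0.073, -0.823]]
side [[358.96375917745496, 0.0, 251.09990225830757], [0.0, 358.96375917745496, 190.90114725841556], [0.0, 0.0, 1.0]] [0.327 1.106 1.1  ] [[-0.983, -0.182, 0.021], [-0.135, 0.641, -0.756], [0.124, -0.746, -0.654]]
```

View pics/scene0.png

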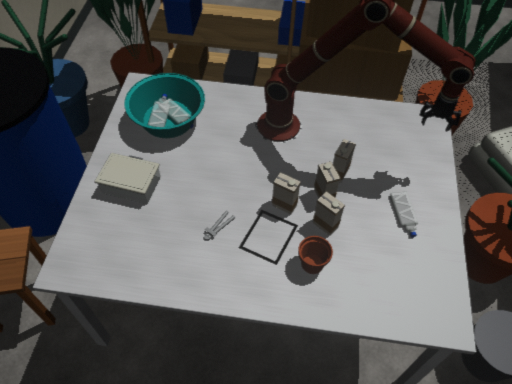

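View pics/side0.png

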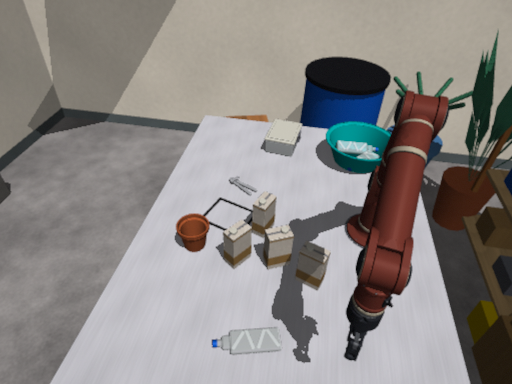

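Four things look like the carton in the scene view: (286,190), (328,180), (329,210) and (344,158). The robot's right (-y) is image left, so I take (286,190), which also stands at the tape. Next is a close crop to check it.

```bash
python3 - <<'E'
import cv2
a=cv2.imread('pics/scene0.png')[140:280,195:355];cv2.imwrite('pics/c0.png',cv2.resize(a,None,fx=5,fy=4.2857*1.0 if 0 else 4.28,interpolation=cv2.INTER_CUBIC) if 0 else cv2.resize(a,(686,600),interpolation=cv2.INTER_CUBIC))
a=cv2.imread('pics/side0.png')[160:300,170:340];cv2.imwrite('pics/c1.png',cv2.resize(a,(728,600),interpolation=cv2.INTER_CUBIC))
E
```

```text
(no output)
```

View pics/c0.png

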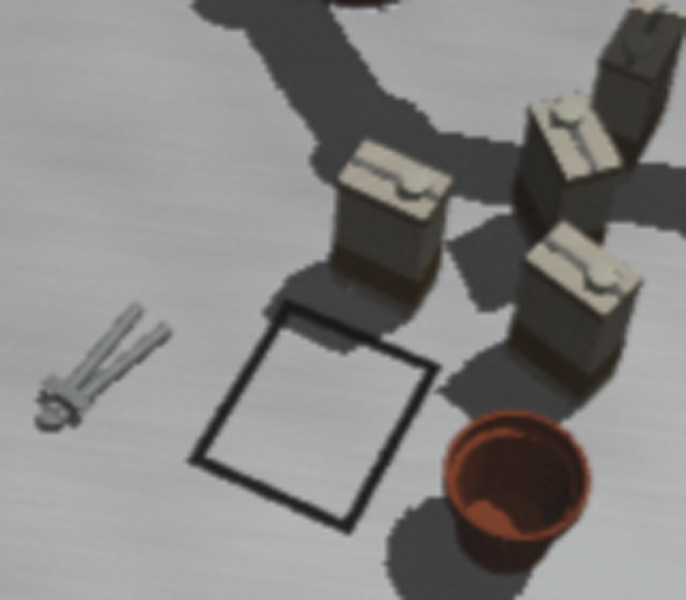

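View pics/c1.png

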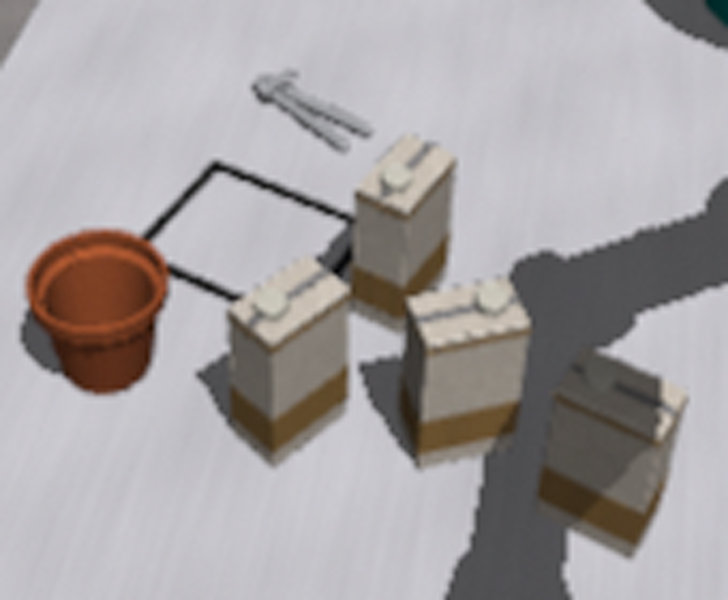

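Both crops show it: in c0 the chosen carton (top face about (395,180)) stands at the tape's near side. Pot, opener and the other three cartons are clear of it.

```bash
cat > h.py <<'E'
from workcell import *
import numpy as np, cv2
def ray(n,px,z,p=None):
    p=p or camera_params(n);R=p['R'];C=-R.T@p['t']
    out=[]
    for u in px:
        d=R.T@np.linalg.inv(p['mtx'])@[u[0],u[1],1];out.append(C+d*(z-C[2])/d[2])
    return np.array(out)
def crop(px,off,s): return (np.array(px,float)+.5)/s-.5+off
def proj(n,X,p=None):
    p=p or camera_params(n);c=np.asarray(X)@p['R'].T+p['t'];c=c@p['mtx'].T;return c[:,:2]/c[:,2:]
E
python3 - <<'E'
from h import *
np.set_printoptions(precision=4,suppress=True)
s=686/160
def show(n,P):
    print(n,P[:,:2].tolist() and P[:,:2].round(4).tolist(),'c',P.mean(0)[:2],'sides',[round(float(np.linalg.norm(P[i]-P[i-1])),4) for i in range(len(P))])
T=ray('scene',crop([(282,301),(440,366),(349,533),(190,462)],(195,140),s),0);show('tape',T)
d=(T[2]+T[3]-T[0]-T[1]);print('tape x dir deg',np.degrees(np.arctan2(d[1],d[0])))
C=ray('scene',crop([(370,139),(453,180),(428,220),(338,182)],(195,140),s),.165);show('carton',C)
d=(C[2]+C[3]-C[0]-C[1]);print('x dir',np.degrees(np.arctan2(d[1],d[0])))
d=C[1]+C[2]-C[0]-C[3];print('y dir',np.degrees(np.arctan2(d[1],d[0])))
C2=ray('side',crop([(412,134),(456,158),(406,215),(355,194)],(170,160),728/170),.165);show('carton side',C2)
T2=ray('side',crop([(217,161)],(170,160),728/170),0);print(T2)
pot=ray('scene',crop([(442,482),(591,482),(516,411),(516,541)],(195,140),s),.11);show('pot',pot)
c3=ray('scene',crop([(563,222),(643,281),(605,316),(524,260)],(195,140),s),.165);show('carton3',c3)
c4=ray('scene',crop([(580,92),(622,165),(572,183),(528,108)],(195,140),s),.165);show('carton4',c4)
op=ray('scene',crop([(50,425),(40,385),(135,303),(172,328)],(195,140),s),.012);show('op',op)
E
```

```text
tape [[0.4838, -0.0156], [0.5337, 0.1413], [0.7197, 0.078], [0.6701, -0.0737]] c [0.6018 0.0325] sides [0.1952, 0.1646, 0.1965, 0.1596]
tape x dir deg -18.05120177212545
carton [[0.4049, 0.0513], [0.4398, 0.1305], [0.4873, 0.1127], [0.4578, 0.0286]] c [0.4475 0.0808] sides [0.0576, 0.0866, 0.0508, 0.0892]
x dir -21.961883648240523
y dir 68.45683035922342
carton side [[0.4463, 0.0284], [0.4018, 0.0532], [0.435, 0.1368], [0.4836, 0.1195]] c [0.4417 0.0845] sides [0.0985, 0.051, 0.09, 0.0516]
[[ 0.6649 -0.0753  0.    ]]
pot [[0.7168, 0.1518], [0.6978, 0.2764], [0.6381, 0.2084], [0.7627, 0.2179]] c [0.7038 0.2136] sides [0.0804, 0.126, 0.0905, 0.1249]
carton3 [[0.4713, 0.2313], [0.5239, 0.3042], [0.5653, 0.2733], [0.5175, 0.2001]] c [0.5195 0.2522] sides [0.0558, 0.0899, 0.0517, 0.0875]
carton4 [[0.3201, 0.2376], [0.3995, 0.2802], [0.4268, 0.2366], [0.3465, 0.1912]] c [0.3733 0.2364] sides [0.0534, 0.0901, 0.0514, 0.0922]
op [[0.658, -0.2049], [0.6177, -0.2227], [0.5151, -0.1524], [0.5376, -0.1129]] c [ 0.5821 -0.1732] sides [0.1516, 0.0441, 0.1244, 0.0455]
```

Measured sizes match those given. The tape centre is about (0.602, 0.033) with its x axis at -18°. The carton is about (0.445, 0.083), facing -21°. I'll fly behind it at a safe height and check the inner reach, because the back face is near the reach limit.

Emit:
drive_tool:
  increments: [2,-4,2,-2,5,4,-8,3,-4,5,6,-13,4,-6,5,8,-17,4,-7,5,10,-21,4,-7,5]

```text
time_s: 0.6
tool_pos: [0.2437, 0.4209, 0.2704]
tcp_rot: [0.539, 3.095, -0.004]
force: [0.6, -0.1, 0.4]
grip_width: 0.0501
```

Emit:
drive_tool:
  increments: [2,-4,0,0,5,4,-8,0,0,5,6,-13,0,0,5,8,-17,0,0,5,10,-21,0,0,5]

```text
time_s: 1.1
tool_pos: [0.344, 0.2085, 0.2703]
tcp_rot: [0.54, 3.095, -0.004]
force: [0.6, -0.2, 0.6]
grip_width: 0.0502
```

Emit:
drive_tool:
  increments: [1.5,-3.5,0,0,5,3,-7,0,0,5,4.5,-10.5,0,0,5,4.5,-10.5,0,0,5]

```text
time_s: 1.5
tool_pos: [0.3904, 0.0982, 0.2704]
tcp_rot: [0.556, 3.091, -0.008]
force: [-0.5, 0.8, 1.2]
grip_width: 0.0499
```

```bash
python3 - <<'E'
from h import *
s=read_state();print(s['q'].round(3))
for n in ['scene','side','wrist']:
    im=get_image(n)[:,:,::-1]
    cv2.imwrite(f'pics/{n}1.png',im)
a=cv2.imread('pics/side1.png')[120:300,170:400];cv2.imwrite('pics/c2.png',cv2.resize(a,(766,600),interpolation=cv2.INTER_CUBIC))
E
```

```text
[-0.512  0.188  0.25   2.022 -0.051  0.938  0.978]
```

View pics/c2.png

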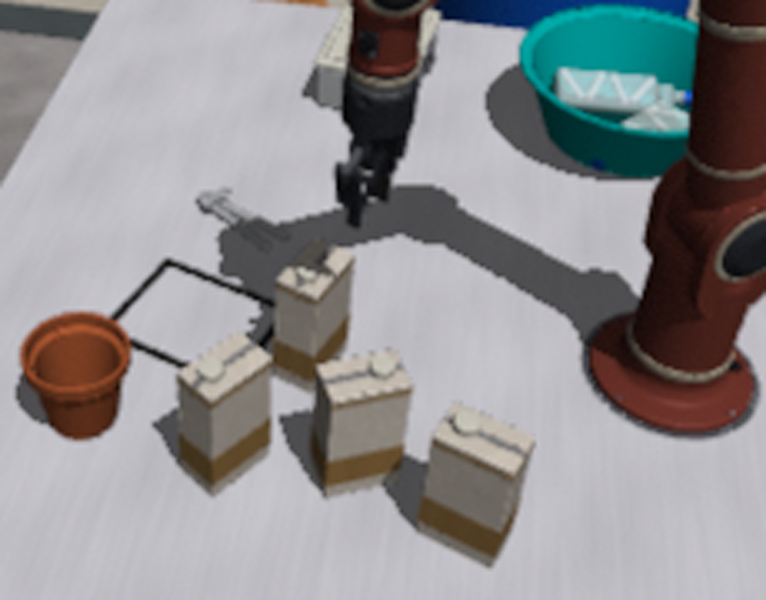

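View pics/wrist1.png

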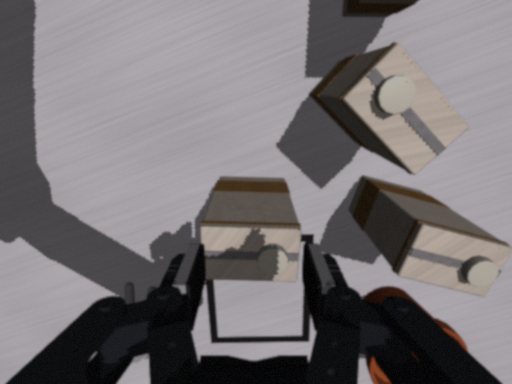

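```bash
python3 - <<'E'
from h import *
np.set_printoptions(precision=4,suppress=True)
C=ray('wrist',[(201,224),(300,222),(298,281),(206,278)],.165);print(C[:,:2],C.mean(0))
d=C[1]-C[0];print(np.degrees(np.arctan2(d[1],d[0])))
B=ray('wrist',[(219,178),(286,178)],0);print(B)
T=ray('wrist',[(309,340),(215,342),(313,235)],0);print(T)
s=read_state();print(s['tool_pos'],proj('wrist',[s['tool_pos']]))
E
```

```text
[[0.4019 0.0511]
 [0.4293 0.1332]
 [0.4865 0.1139]
 [0.4544 0.034 ]] [0.443  0.0831 0.165 ]
71.56695625119545
[[0.4071 0.047  0.    ]
 [0.4384 0.1344 0.    ]]
[[ 0.7215  0.0841  0.    ]
 [ 0.6723 -0.0665  0.    ]
 [ 0.5352  0.1451  0.    ]]
[0.3885 0.1041 0.2701] [[251.9363 255.2971]]
```

The wrist view agrees: the carton is at (0.444, 0.083) with its width along 70°. The TCP is centred behind it with about 20 mm of gap. Now I descend to z ≈ 0.142.

Emit:
drive_tool:
  increments: [0,0,-4,0,5,0,0,-8,0,5,0,0,-12,0,5,0,0,-12.8,0,5,0,0,-12.8,0,5]

```text
time_s: 2.15
tool_pos: [0.3875, 0.1051, 0.1414]
tcp_rot: [-0.535, -3.092, 0.006]
force: [-0.1, -0.3, 0.8]
grip_width: 0.0505
```

Emit:
drive_tool:
  increments: [0.8,-0.3,0,0,5,1.6,-0.6,0,0,5,2.4,-0.9,0,0,5,3.2,-1.15,0,0,5,4,-1.45,0,0,5]

```text
time_s: 2.65
tool_pos: [0.4287, 0.0903, 0.1419]
tcp_rot: [-0.536, -3.093, 0.005]
force: [0.3, 0.1, 0.1]
grip_width: 0.0497
```

```bash
python3 - <<'E'
from h import *
a=get_image('side')[150:300,170:360,::-1];cv2.imwrite('pics/c3.png',cv2.resize(a,(760,600),interpolation=cv2.INTER_CUBIC))
E
```

```text
(no output)
```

View pics/c3.png

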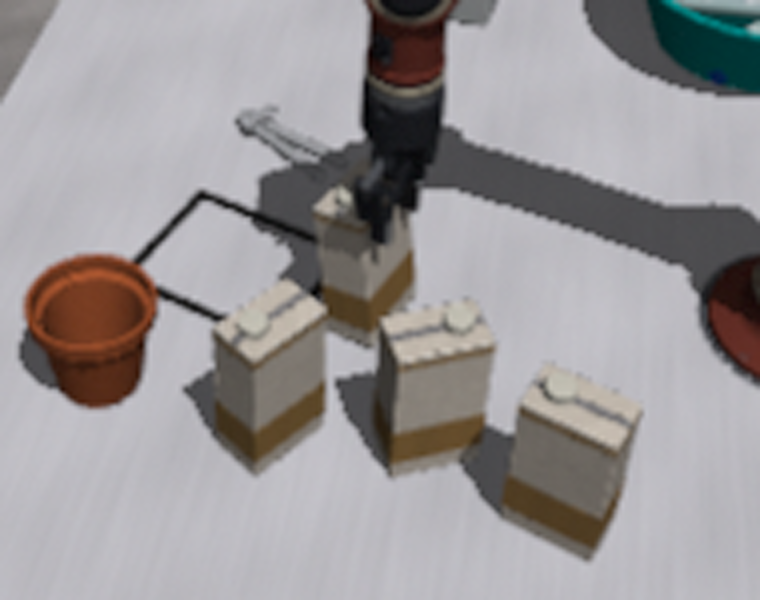

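The carton (about (365,260) in the crop) is tipping slightly about its foot edge and squarely. I continue.

Emit:
drive_tool:
  increments: [0.9,-0.33,0,0,5,1.8,-0.65,0,0,5,2.7,-1,0,0,5,3.6,-1.3,0,0,5,4.5,-1.6,0,0,5]

```text
time_s: 3.2
tool_pos: [0.4762, 0.0733, 0.1419]
tcp_rot: [-0.538, -3.095, 0.005]
force: [0.4, 0.3, -0.7]
grip_width: 0.0503
```

```bash
python3 - <<'E'
from h import *
a=get_image('side')[150:300,170:360,::-1];cv2.imwrite('pics/c4.png',cv2.resize(a,(760,600),interpolation=cv2.INTER_CUBIC))
E
```

```text
(no output)
```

View pics/c4.png

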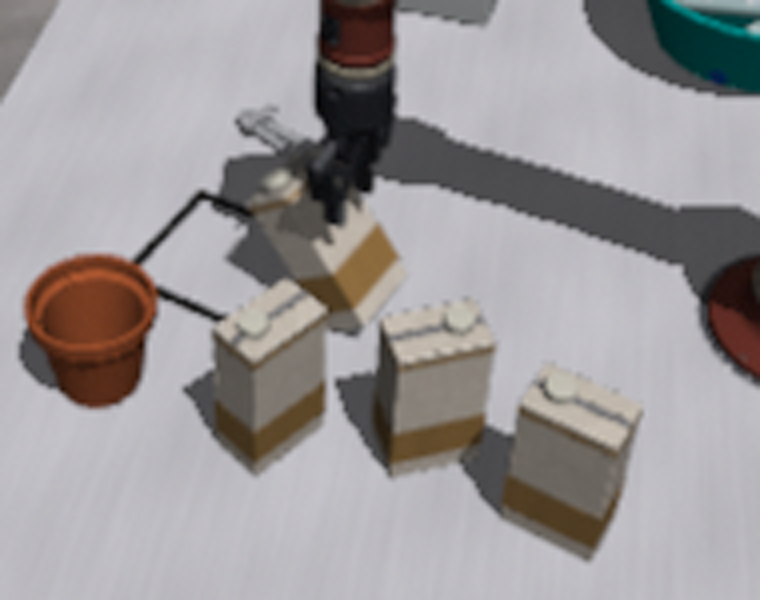

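It is tilted well past balance. I back the tool off and up while it falls.

Emit:
drive_tool:
  increments: [0,0,1,0,5,-1.5,0.5,3,0,5,-4,1.5,5,0,5,-7,2.6,5,0,5,-8,3,5,0,5]

```text
time_s: 3.75
tool_pos: [0.3951, 0.1037, 0.1928]
tcp_rot: [0.536, 3.095, -0.004]
force: [-0.5, 0.2, -0.2]
grip_width: 0.05
```

```bash
python3 - <<'E'
from h import *
np.save('w2.npy',0)
a=get_image('scene')[140:280,195:355,::-1];cv2.imwrite('pics/c5.png',cv2.resize(a,(686,600),interpolation=cv2.INTER_CUBIC))
p=camera_params('wrist');b=get_image('wrist')[:,:,::-1];cv2.imwrite('pics/w5.png',b)
import pickle;pickle.dump(p,open('pw5.pkl','wb'));print(read_state()['tool_pos'])
E
```

```text
[0.39680174 0.10331495 0.19246714]
```

View pics/c5.png

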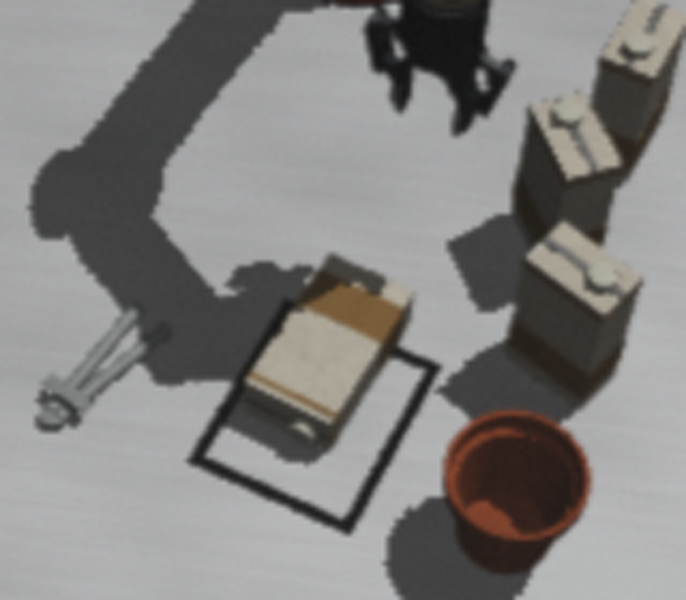

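View pics/w5.png

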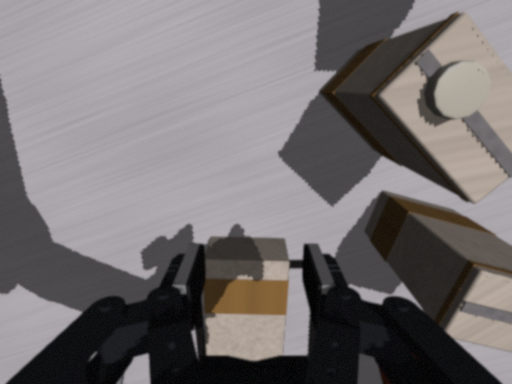

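The carton lies flat on its broad face: its top (cap about (302,430)) is inside the tape and its foot edge about (370,275) is outside the near side. Now I measure its pose.

```bash
python3 - <<'E'
from h import *
import pickle
np.set_printoptions(precision=4,suppress=True)
C=ray('scene',crop([(331,254),(413,290),(335,417),(247,380)],(195,140),686/160),.055)
print(C[:,:2],[np.linalg.norm(C[i]-C[i-1]).round(4) for i in range(4)])
W=ray('wrist',[(207,261),(288,261),(207,237),(287,238)],.055,pickle.load(open('pw5.pkl','rb')));print(W)
W=ray('wrist',[(207,237),(287,238)],0,pickle.load(open('pw5.pkl','rb')));print(W)
a=np.radians(-18);c=np.array([.602,.033]);U=np.array([np.cos(a),np.sin(a)]);V=np.array([-U[1],U[0]])
for P in C[:,:2]:print((P-c)@U,(P-c)@V)
d=C[2]+C[3]-C[0]-C[1];print(np.degrees(np.arctan2(d[1],d[0])))
E
```

```text
[[ 0.4604  0.0267]
 [ 0.4893  0.1073]
 [ 0.6355  0.0526]
 [ 0.6093 -0.0307]] [np.float64(0.1595), np.float64(0.0856), np.float64(0.1561), np.float64(0.0874)]
[[0.4611 0.0298 0.055 ]
 [0.4891 0.1087 0.055 ]
 [0.4356 0.0403 0.055 ]
 [0.4635 0.1157 0.055 ]]
[[0.459  0.0221 0.    ]
 [0.4925 0.1123 0.    ]]
-0.13267962332518607 -0.04974683870506687
-0.13015646621477786 0.03581252305686212
0.025793667911558057 0.029038427267058534
0.02659899522241732 -0.058345857137174086
-20.79199553036372
```

Emit:
drive_tool:
  increments: [1.8,-1.2,-4,1,5,3.6,-2.4,-8,2,5,3.6,-2.4,-12,2,5,3.6,-2.4,-16,2,5,3.6,-2.4,-17.2,2,5]

```text
time_s: 4.35
tool_pos: [0.4325, 0.0779, 0.0167]
tcp_rot: [-0.484, -3.101, 0.008]
force: [-0.6, 0.6, 0.2]
grip_width: 0.0499
```

Emit:
drive_tool:
  increments: [0,0,0,0,5]

```text
time_s: 4.45
tool_pos: [0.4328, 0.0769, 0.0145]
tcp_rot: [-0.486, -3.098, 0.011]
force: [-0.2, 0.3, -0.8]
grip_width: 0.0499
```

Emit:
drive_tool:
  increments: [0.7,-0.2,0.4,0,5,1.4,-0.45,0.5,0,5,2.1,-0.7,0.5,0,5,2.7,-0.9,0.5,0,5,3.3,-1.05,0.5,0,5]

```text
time_s: 4.95
tool_pos: [0.4666, 0.0662, 0.0201]
tcp_rot: [-0.486, -3.099, 0.01]
force: [-0.5, 0.3, 0.9]
grip_width: 0.0503
```

Emit:
drive_tool:
  increments: [0.6,-0.2,0,0,5,1.2,-0.4,0,0,5,1.8,-0.6,0,0,5,2.4,-0.8,0,0,5,3,-1,0,0,5]

```text
time_s: 5.45
tool_pos: [0.497, 0.0561, 0.0201]
tcp_rot: [-0.486, -3.099, 0.011]
force: [-1.0, 0.8, 0.5]
grip_width: 0.0502
```

```bash
python3 - <<'E'
from h import *
s=read_state();P=s['tool_pos'][:2]
a=get_image('scene')[140:280,195:355,::-1];cv2.imwrite('pics/c6.png',cv2.resize(a,(686,600),interpolation=cv2.INTER_CUBIC))
a=np.radians(-18);c=np.array([.602,.033]);U=np.array([np.cos(a),np.sin(a)]);V=np.array([-U[1],U[0]])
print(s['tool_pos'],(P-c)@U,(P-c)@V)
E
```

```text
[0.4969505  0.05609944 0.02006309] -0.10704613378865253 -0.010493203554964553
```

View pics/c6.png

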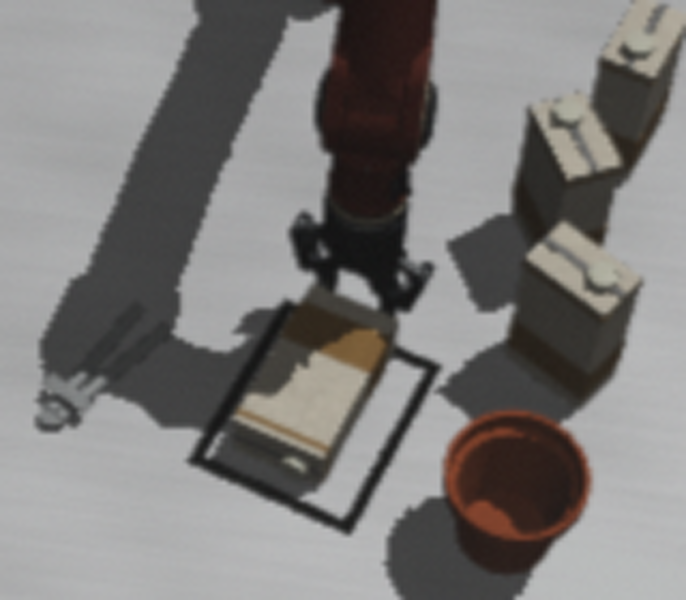

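The carton is sliding straight: its top end is about (278,437), with the foot still overlapping the near tape. Now I measure what remains.

```bash
python3 - <<'E'
from h import *
a=np.radians(-18);c=np.array([.602,.033]);U=np.array([np.cos(a),np.sin(a)]);V=np.array([-U[1],U[0]])
C=ray('scene',crop([(310,285),(397,323),(322,458),(233,417)],(195,140),686/160),.055)
for P in C[:,:2]:print(P,(P-c)@U,(P-c)@V)
# model: compare top corners of tape
b=ray('scene',crop([(325,480),(240,442)],(195,140),686/160),.0);print((b[:,:2]-c)@U)
E
```

```text
[0.49828117 0.01180582] -0.09209310210881475 -0.052207745295075256
[0.52787251 0.09652285] -0.09012907471560225 0.037507162396885695
[0.67856197 0.04656008] 0.06862446703827986 0.036555356931150224
[ 0.64922927 -0.03727791] 0.0666347718232845 -0.052243618542792435
[0.05942736 0.05878805]
```

Foot at x' ≈ -0.094, cap at +0.081. Another 7 mm centres it between ±0.100.

Emit:
drive_tool:
  increments: [0.3,-0.1,0,0,5,0.65,-0.2,0,0,5,0.65,-0.2,0,0,5]

```text
time_s: 5.8
tool_pos: [0.5058, 0.0533, 0.0202]
tcp_rot: [-0.489, -3.102, 0.01]
force: [-0.4, -0.5, 0.4]
grip_width: 0.0504
```

Emit:
drive_tool:
  increments: [-1,0.3,0,0,5,-4,1.3,0,0,5,-6,2,4,0,5,-7,2.3,9,0,5,-8,2.6,14,0,5]

```text
time_s: 6.3
tool_pos: [0.4236, 0.0797, 0.1589]
tcp_rot: [-0.486, -3.099, 0.012]
force: [1.6, 0.5, 0.4]
grip_width: 0.0499
```

Emit:
drive_tool:
  increments: [0,0,5,0,5,0,0,7,0,5,0,0,7,0,5]

```text
time_s: 6.6
tool_pos: [0.4245, 0.0804, 0.2319]
tcp_rot: [0.485, 3.102, -0.006]
force: [0.1, -0.1, 0.2]
grip_width: 0.0497
```

```bash
python3 - <<'E'
from h import *
import pickle
full=get_image('scene')[:,:,::-1]
cv2.imwrite('pics/scene7.png',full);a=full[140:280,195:355];cv2.imwrite('pics/c7.png',cv2.resize(a,(686,600),interpolation=cv2.INTER_CUBIC))
b=get_image('side')[:,:,::-1];cv2.imwrite('pics/side7.png',b)
a=b[170:270,150:290];cv2.imwrite('pics/d7.png',cv2.resize(a,(798,570),interpolation=cv2.INTER_CUBIC))
s=read_state();print(s['time_s'],s['tool_pos'])
E
```

```text
6.7 [0.42235968 0.07986486 0.22851409]
```

View pics/c7.png

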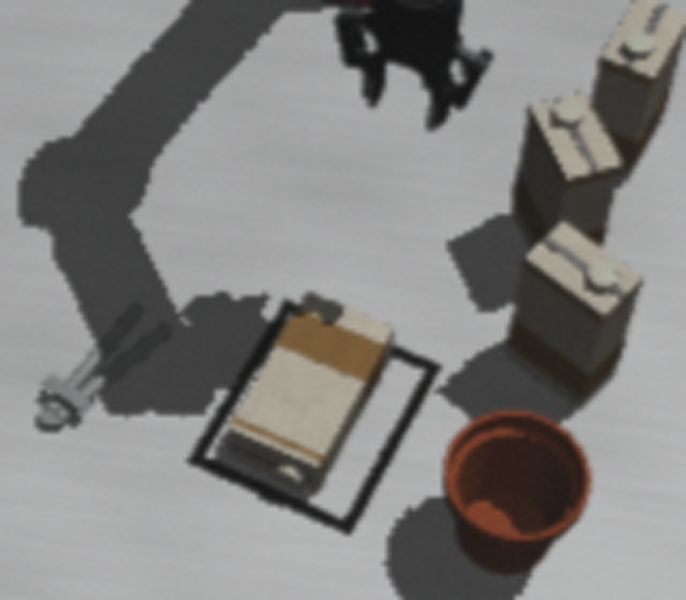

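View pics/d7.png

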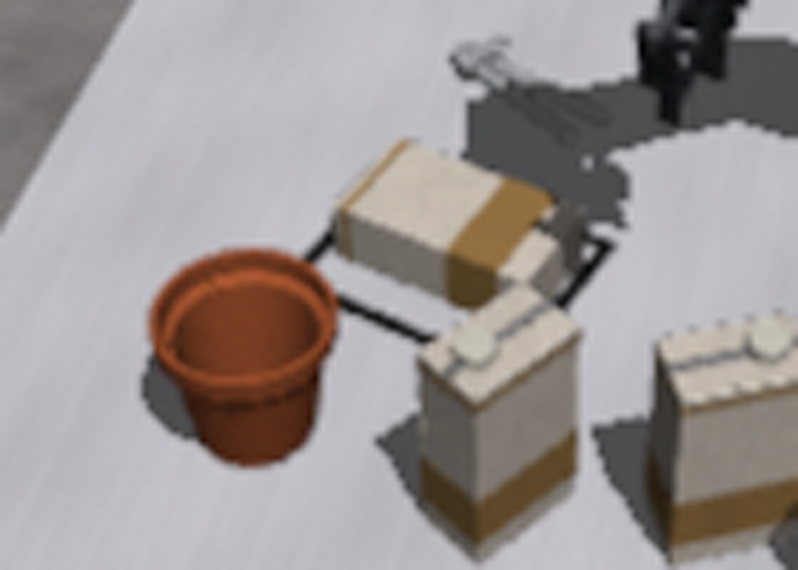

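View pics/scene7.png

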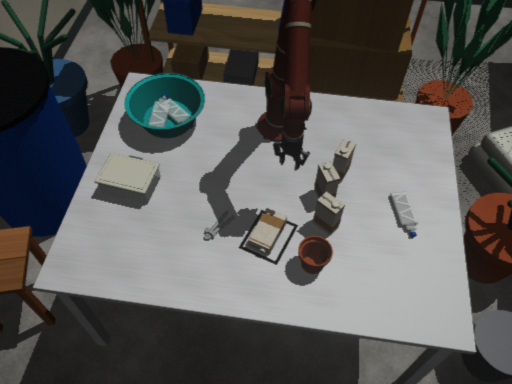

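The carton lies inside the rectangle, with table visible between it and the tape at the foot end in the side view. I project the carton and tape models over both views as a final check.

```bash
python3 - <<'E'
from h import *
a=np.radians(-18);c=np.array([.602,.033]);U=np.array([np.cos(a),np.sin(a)]);V=np.array([-U[1],U[0]])
C=ray('scene',crop([(303,294),(393,330),(318,468),(230,427)],(195,140),686/160),.055)
for P in C[:,:2]:print('top',((P-c)@U).round(4),((P-c)@V).round(4))
C=ray('side',crop([(407,140),(340,212),(560,248)],(150,170),5.7),.055)
for P in C[:,:2]:print('side',((P-c)@U).round(4),((P-c)@V).round(4))
C=ray('side',crop([(615,243)],(150,170),5.7),0)
for P in C[:,:2]:print('side tape corner',((P-c)@U).round(4),((P-c)@V).round(4))
def W(x,y,z): return [*(c+x*U+y*V),z]
for n,off,sz,f in [('scene',(195,140),(160,140),4.2875),('side',(150,170),(140,100),5.7)]:
    im=cv2.imread(f'pics/{n}7.png')[off[1]:off[1]+sz[1],off[0]:off[0]+sz[0]];im=cv2.resize(im,None,fx=f,fy=f,interpolation=cv2.INTER_CUBIC)
    def dr(pts,col):
        q=(proj(n,np.array(pts))-off+.5)*f-.5;cv2.polylines(im,[q.round().astype(int)],True,col,1)
    x0,x1,y0,y1=-.087,.078,-.0525,.0375
    for z in (0,.055):dr([W(x0,y0,z),W(x1,y0,z),W(x1,y1,z),W(x0,y1,z)],(0,255,0) if z else (255,255,0))
    dr([W(-.1,-.0825,0),W(.1,-.0825,0),W(.1,.0825,0),W(-.1,.0825,0)],(0,0,255))
    cv2.imwrite(f'pics/o_{n}.png',im)
E
```

```text
top -0.0801 -0.0537
top -0.0815 0.0374
top 0.0792 0.0377
top 0.077 -0.05
side 0.0671 -0.0512
side 0.0671 0.0417
side -0.0925 -0.0057
side tape corner -0.1003 -0.081
```

View pics/o_scene.png

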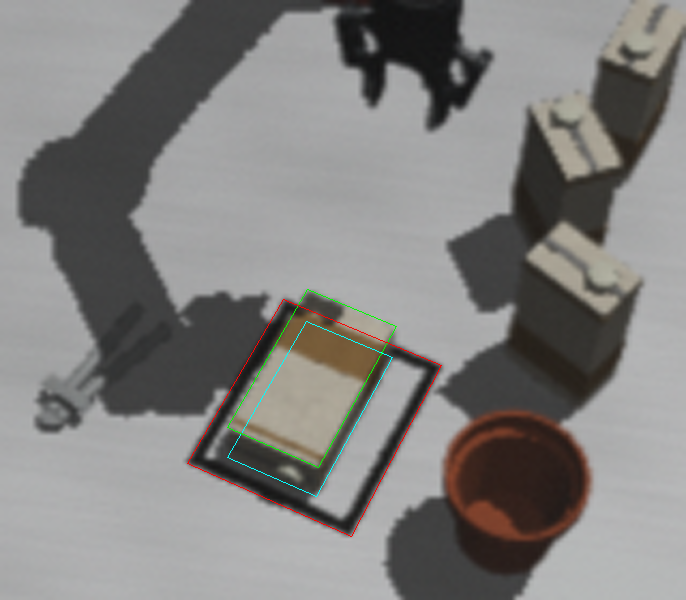

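View pics/o_side.png

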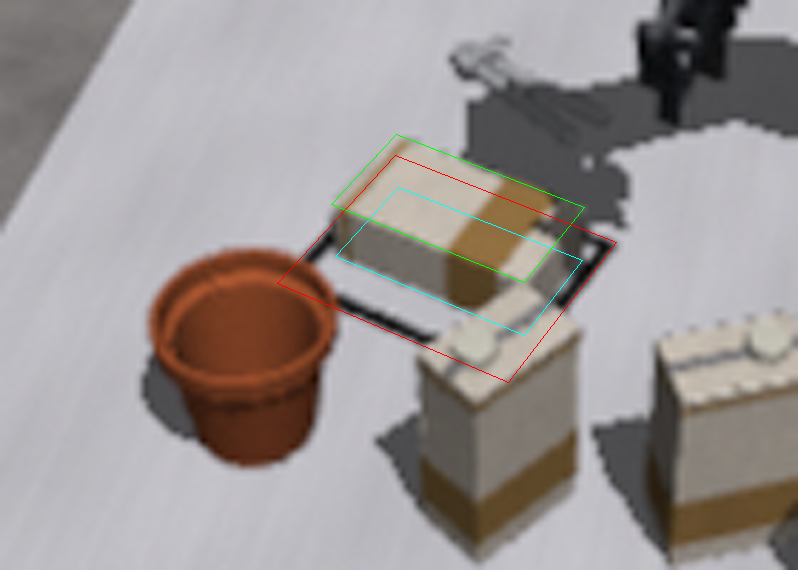

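```bash
python3 - <<'E'
from workcell import *
print(sign_off())
E
```

```text
the job is handed in; nothing more can be done
None
```

The carton is lying flat on its broad face with its whole length inside the taped rectangle, and I've handed the job in. I tipped the right-most carton (scene pixel (286,190)) by pushing its back face about 140 mm up. It fell with its top inside the tape. I then pushed it about 45 mm along by its foot end and backed the gripper off, all within about 7 s.

**Final position:** the projected models put the foot at about -87 mm and the cap at about +89 mm, where the tape's outer edges are at ±100 mm. Sideways it spans about -53 to +38 mm, within ±82 mm, and it is parallel to the tape to within a degree or two.

**Other objects:** the pot, opener, box, bottle and other cartons look unmoved in the final pictures. The forces reported at the end of each move stayed under 2 N.

**Disagreements:** the scene-view and side-view overlays differ by several mm along the carton's length, up to about 12 mm at individual corners I picked by hand. Even the side view's farther-back reading leaves the carton inside the outer tape edges, by about 7 mm at the foot.

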